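# Hand-crank the roller pump to its tube-loading position

## Robot

A 6-joint arm with a two-finger parallel gripper is mounted at the origin on the work surface. World frame = base frame: x ahead of the robot, y to its left, z up, the work surface at z = 0. Lengths are in mm, angles in degrees, forces in N, time in s.
With the tool pointing down it reaches from about 350 to 850 mm from the base axis. Payload 8.1 kg.
Tool frame: the origin (TCP) lies on the centre line of the jaws, within the pads' length; the fingertips stand 19 mm ahead of it and the grasp point (between the pads) is the TCP; z points along the fingers, y is the direction in which the jaws open and shut (so a half turn about z gives the same grasp; the last joint's range is limited). The gripper opens to 85 mm and grips with 20 to 120 N. Pads are 22 mm wide; open, the fingers measure 114 mm over their backs; the gripper's body (76 mm by 85 mm) begins 54 mm behind the grasp point. The pads swing forward as they close: fully open they stand 13 mm farther back than shut.
Start: joints at [-72.846, 7.471, 85.268, -0, 87.261, -4.893], TCP at [225.244, -556.121, 250.292] pointing down, gripper open.
Joint ranges: [-169.43, 169.43], [-51.17, 129.36], [1.28, 143.12], [-76.62, 256.62], [0, 156.53], [-152.29, 152.29]. Speed limits (degrees/s): [136.94, 136.94, 159.86, 180, 180, 180].

## Interface

Orientations are given as [roll, pitch, yaw] about the fixed x, y, z axes, in that order (R = Rz(yaw) Ry(pitch) Rx(roll)).
In Python, from bench import r, viewer gives the robot as it stands.
- The arm moves only by the tool carry_out, never from a script. Its argument "commands" is a list that holds one entry, the list of rows, each a list of 7 numbers: the finger opening in mm, from 0 to 85.4, then the shift along the tool's x, y, z in mm, then the turn, a rotation vector about the tool's x, y, z in degrees. A call has 1 to 5 rows; each row is the pose to reach, as a shift and turn from the pose commanded when the call began, along the tool's axes at that moment; what a row does not reach only later rows make up. A row lasts 1/8 s, in which the tool goes at most 62.5 mm and 10.7 degrees, less where a joint would pass 70% of its speed; a pose out of reach is approached as far as the arm can. A call with a gripper value outside its range is refused whole. The fingers move at their own pace and stop on an object; "grip_force" is the grip in N (left out, the last holds). Time passes only in rows, so rows that repeat a pose let the fingers close. It gives the time, the measured TCP pose, the force and the opening at its end, in the units of the state.
- r.sense(): the state, without advancing time (a new reading comes with each control period).
- viewer.snapshot(name): name is "scene" or "top" or "wrist"; returns the picture (480x640x3 uint8, red, green, blue); there is no depth.
- viewer.calibration(name): a dict with "camera_matrix" (3x3 intrinsics, pixels), "rvec" (rotation vector, rad) and "tvec" (3), from world to camera coordinates, as OpenCV has them. Camera axes: x right, y down, z forward; pixel columns grow to the right and rows downward; lengths in mm; the calibration is good to about 2 mm. A picture is of the moment at which its call begins: read the wrist's pose just before it. calibration takes no time and is no camera call; for the wrist camera it gives the pose at the moment of the call.
- r.hand_in(): hands the job in, once; it reports no verdict.
The state is a dict: "time": time; "joint_pos": joint angles; "qd": joint speeds; "joint_efforts": joint torques, N m; "tool_pos": TCP position; "tcp_rot": TCP orientation; "ft_force": force on the tool from outside, world axes, zero at the start; "wrist_torque": the same for the moment, N m; "finger_gap": finger opening in mm.
Only numpy, scipy, OpenCV 4.12 (cv2) and the standard library are available. Lean on these libraries where they do the work, as an engineer would, in place of code of your own. Each camera call takes 0.05 s, during which the arm holds its last target. There are 200 camera calls.

## Task

The larger of the two roller pumps must be set by hand for loading a tube. Swing its folded crank handle fully up until it snaps upright, then use it to turn the rotor until the upright handle stands right beside the tube gate (the single dark steel block clipped on the pump's rim). Let go with the handle still up, and leave the smaller pump alone.

Things in the scene. Friction and masses are not known exactly. Their poses are not given: they have to be found in the camera images.
- pump: Larger roller pump, fixed: white drum 200 mm wide, aluminium rotor disc on top (152 mm wide, upper face 82 mm above the table) turning about the drum's upright centre line. Origin: on that line at table height, z up, +x towards two parking lugs on the rim (87 mm out, tops 116 mm high) over a control box. The crank's hinge is on the rotor, 68 mm out, 104 mm above the table, at the start on +x.
- pump_crank (a joint): Fold angle: 0 = flat, pointing from hinge inward over the rotor's centre; 1.57 = upright (stop). Free end rises in the upright plane through the centre. Over-centre spring (1-2 N at the ball) holds it folded below about 0.7 rad, snaps and keeps it up above. Folded, its tail between the lugs locks the rotor; up, the rotor turns either way (about 1 N at the ball) and stays where left.
- crank_ball (a point): Centre of the black ball knob (26 mm) at the free end of the larger pump's crank (steel rod, 10 mm thick), 52 mm from the hinge; it swivels freely every way on the rod's end, so a grip on it need not turn. Folded, this point is 104 mm above the table, ball 9 mm clear of the disc, 16 mm from the rotor's centre. Upright, it is 156 mm above the table, 68 mm from the centre, ball's top at 169 mm.
- load_point (a point): Where the crank's hinge must end: point on the hinge's circle (68 mm from the rotor's centre, 104 mm above the table) straight inward of the tube gate. Gate: single dark steel block with an upright fin, fixed on the larger pump's rim, 94 mm from the centre, top 103 mm above the table, 115 to 245 degrees round from the parking lugs.
- small_pump: Smaller roller pump, same shape at two thirds the size (drum 136 mm wide, folded crank 71 mm above the table), no gate. Origin on its centre line at table height. Not to be touched.
Mind the look-alikes: they are no part of the job. What is shaped like the pump but brown or turquoise is not meant.

How it is judged:
By the outcome, as a careful person would: the job done as asked, in the order asked, and still so for the second after the job is handed in, with the robot touching nothing.
It also fails if it takes over 48 s, if anything falls off the work surface, if the arm or the gripper's body presses on something with over 40 N, if the wrist force passes 120 N, or if a joint passes its speed limit or range.

## Working session

There is one attempt and no reset: what is moved stays moved. The work goes in short steps, Python scripts to look and compute and a tool call to move; the robot and the scene stay as the last step left them, time stands still between calls to the robot, and variables do not carry over. Pictures are saved under pics/ and viewed, about 8 in all and at most 12, crops included, and the job is handed in when it is done.

Besides the shell and the picture viewer there is one more tool, called in YAML: its name, and indented under it one key for each argument. carry_out: Moves the arm, as the interface text tells. Its arguments: {"type":"object","properties":{"commands":{"type":"array","items":{"type":"array","items":{"type":"array","items":{"type":"number"}}}},"grip_force":{"type":"number"}},"required":["commands"]}

```bash
mkdir -p pics; ls
python3 - <<'E'
from bench import r, viewer
import cv2
for n in ("scene","top"):
    cv2.imwrite(f"pics/{n}0.png",viewer.snapshot(n)[:,:,::-1])
    c=viewer.calibration(n);print(n,c)
s=r.sense();print(s)
E
```

```text
pics
scene {'camera_matrix': array([[505.44929584,   0.        , 311.933085  ],
       [  0.        , 505.44929584, 241.51227078],
       [  0.        ,   0.        ,   1.        ]]), 'rvec': array([ 1.33078435,  2.05776848, -1.01400644]), 'tvec': array([ 187.73254969, -163.25509653, 1195.15799681])}
top {'camera_matrix': array([[444.91253144,   0.        , 327.16641591],
       [  0.        , 444.91253144, 237.35595334],
       [  0.        ,   0.        ,   1.        ]]), 'rvec': array([ 2.16897375, -2.17798878,  0.13255066]), 'tvec': array([-22.56727748, 452.85642805, 815.44259158])}
{'time': 0.1, 'joint_pos': array([-7.28439464e+01,  7.50909423e+00,  8.53234771e+01,  1.79453068e-04,
        8.72614140e+01, -4.89105096e+00]), 'qd': array([ 0.00210585, -0.08490141, -0.18977545, -0.09019602, -0.08352564,
        0.04011524]), 'joint_efforts': array([ 1.19263754e-03, -5.70954180e+01, -5.01939833e+01, -2.05920769e-04,
        8.14680388e-03, -2.51801788e-05]), 'tool_pos': array([ 225.12570563, -555.66569706,  249.36269685]), 'tcp_rot': array([-1.79906372e+02, -8.19188913e-03,  2.20470892e+01]), 'ft_force': array([-0.12099176,  0.18271735,  0.33925566]), 'wrist_torque': array([0.01313012, 0.00971967, 0.04446313]), 'finger_gap': 85.57919118017288}
```

View pics/top0.png

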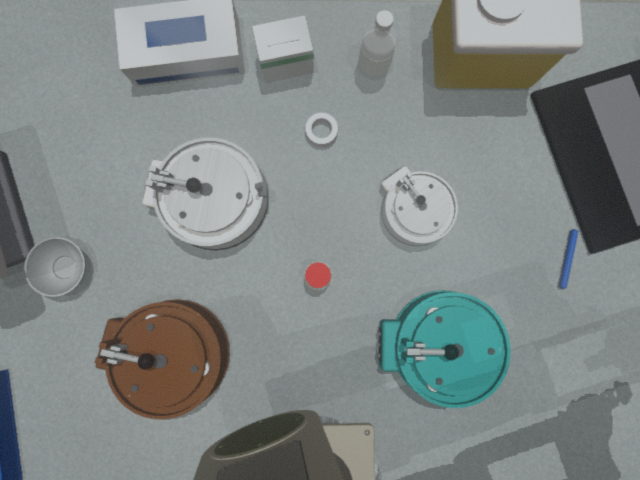

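View pics/scene0.png

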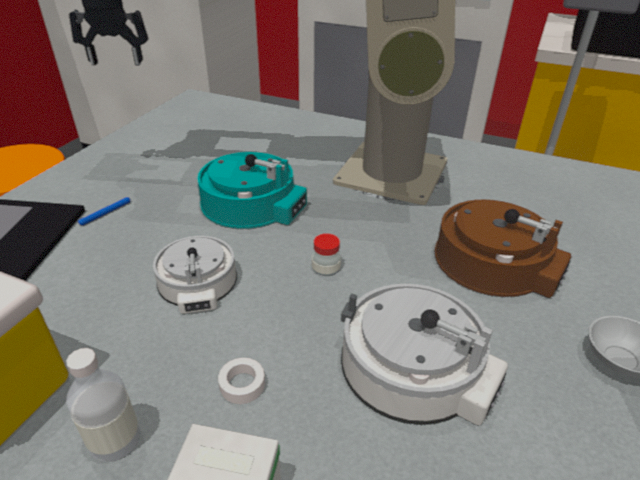

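The larger white pump is at top (208,192) and scene (420,345). The smaller white one is at top (420,207). The brown (165,360) and turquoise (453,350) ones are decoys. The gate looks to be at top (260,190) and scene (350,307). I'll confirm that in an enlarged crop.

```bash
python3 - <<'E'
import cv2,numpy as np
a=cv2.imread("pics/top0.png")[125:255,135:275];b=cv2.imread("pics/scene0.png")[275:425,330:515]
a=cv2.resize(a,(420,390),interpolation=cv2.INTER_CUBIC)
b=cv2.resize(b,(370,300),interpolation=cv2.INTER_CUBIC)
o=np.zeros((390,790,3),np.uint8);o[:,:420]=a;o[:300,420:]=b
cv2.imwrite("pics/crop.png",o)
E
cat > h.py <<'E'
import numpy as np,cv2
from bench import r,viewer
def ray(c,uv):
    K,R,t=c["camera_matrix"],cv2.Rodrigues(c["rvec"])[0],np.array(c["tvec"]).ravel()
    return -R.T@t, R.T@np.linalg.inv(K)@np.array([*uv,1.])
def atz(c,uv,z):
    o,d=ray(c,uv);return o+d*(z-o[2])/d[2]
def proj(c,P):
    return cv2.projectPoints(np.array(P,float).reshape(-1,3),c["rvec"],c["tvec"],c["camera_matrix"],None)[0].reshape(-1,2)
E
```

```text
(no output)
```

View pics/crop.png

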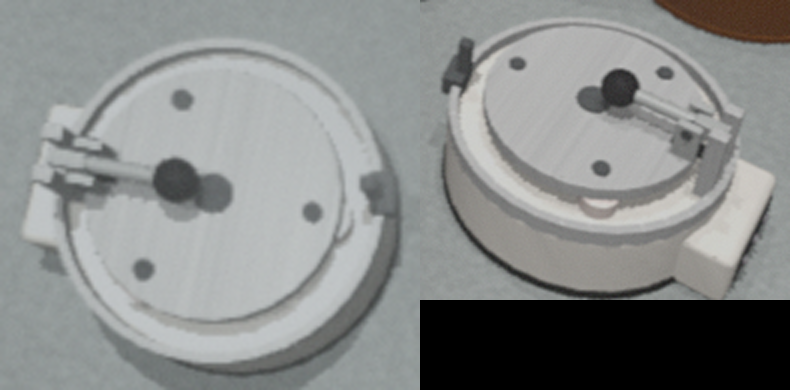

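Run:
```python
from h import *
t,s=viewer.calibration("top"),viewer.calibration("scene")
T=lambda u,v:(135+u/3,125+v/3)
S=lambda u,v:(330+(u-420)/2,275+v/2)
def tri(a,b):
    A=[];B=[]
    for c,uv in((t,a),(s,b)):
        o,d=ray(c,uv);d/=np.linalg.norm(d);M=np.eye(3)-np.outer(d,d);A.append(M);B.append(M@o)
    return np.linalg.solve(sum(A),sum(B))
C=atz(t,T(213.5,194.5),82);C2=atz(s,S(592,98),82)
b=atz(t,T(176,180),104);b2=atz(s,S(620,88),104)
g=atz(t,T(376,188),100);g2=atz(s,S(459,67),95);
print(C,C2,b,b2,g,g2); print("tri ball",tri(T(176,180),S(620,88)),"small ",atz(t,(420,202),71))
l=atz(t,T(46,150),110);print("lug",l)
for P in(b,g,l,b2,g2):d=(P-C)[:2];print(np.linalg.norm(d),np.degrees(np.arctan2(d[1],d[0])))
```

```text
[531.92437274 190.27865742  82.        ] [532.62310572 189.73868248  82.        ] [535.65380533 206.2024591  104.        ] [537.55012489 207.24236924 104.        ] [531.67595482  92.1577474  100.        ] [554.77524988  99.48261131  95.        ]
tri ball [535.98031211 206.88884779 102.34471006] small  [ 511.31921594 -191.46983762   71.        ]
lug [551.81703696 278.70724397 110.        ]
16.35469741261613 76.81862744279701
98.12122448258627 -90.14505845376512
90.63847421666335 77.32194014398169
17.872230024136314 71.65269795669234
93.62737086614302 -75.87359630993191
```

The crop confirms the gate. It is the single dark block at top (260,188), opposite the twin lugs over the box at (150,175). The pump centre is about (532,190), the lugs lie at about 77°, and the ball is at about (536,207,104). I'm moving above the pump now.

carry_out:
  commands:
    - [[85,40,-41,-4,0,0,0],[85,80,-82,-8,0,0,0],[85,120,-123,-12,0,0,0],[85,160,-164,-16,0,0,0],[85,200,-205,-20,0,0,0]]

```text
time: 0.72
tool_pos: [333.9, -289.2, 270.0]
tcp_rot: [-180.0, -0.0, 22.0]
ft_force: [1.0, -0.9, 0.8]
finger_gap: 85.0
```

carry_out:
  commands:
    - [[85,40,-41,-4,0,0,0],[85,80,-82,-8,0,0,0],[85,120,-123,-12,0,0,0],[85,160,-164,-16,0,0,0],[85,200,-205,-20,0,0,0]]

```text
time: 1.35
tool_pos: [442.3, -24.1, 290.3]
tcp_rot: [180.0, -0.0, 22.0]
ft_force: [0.5, 0.1, -0.4]
finger_gap: 84.9
```

carry_out:
  commands:
    - [[85,40,-41,-4,0,0,0],[85,80,-82,-8,0,0,0],[85,120,-123,-12,0,0,0],[85,160,-164,-14,0,0,0],[85,172,-174,-14,0,0,0]]

```text
time: 1.98
tool_pos: [536.3, 202.9, 303.4]
tcp_rot: [-180.0, 0.1, 22.2]
ft_force: [-0.5, -0.2, -0.4]
finger_gap: 84.9
```

carry_out:
  commands:
    - [[85,0,0,0,0,0,-10],[85,0,0,0,0,0,-20],[85,0,0,0,0,0,-30],[85,0,0,0,0,0,-40],[85,0,0,0,0,0,-50]]

```text
time: 2.6
tool_pos: [536.0, 199.0, 303.9]
tcp_rot: [-180.0, 0.0, 72.3]
ft_force: [0.0, 0.1, 0.9]
finger_gap: 85.2
```

carry_out:
  commands:
    - [[85,0,0,0,0,0,-5],[85,0,0,0,0,0,-5]]

```text
time: 2.85
tool_pos: [536.0, 199.2, 304.0]
tcp_rot: [-180.0, 0.0, 77.0]
ft_force: [-0.3, 0.1, 0.2]
finger_gap: 85.1
```

Run:
```python
from h import *
c=viewer.calibration("wrist");cv2.imwrite("pics/w1.png",viewer.snapshot("wrist")[:,:,::-1])
import pickle;pickle.dump(c,open("w1.pkl","wb"))
s=r.sense();print(s["tool_pos"],s["tcp_rot"],s["joint_pos"],s["time"])
```

```text
[536.07880585 199.25812723 303.99912528] [-1.79972989e+02  2.68502113e-02  7.68941429e+01] [ 1.52601991e+01  2.21474588e+00  8.52566700e+01 -1.08040500e-02
  9.25651087e+01  2.83655825e+01] 2.9
```

View pics/w1.png

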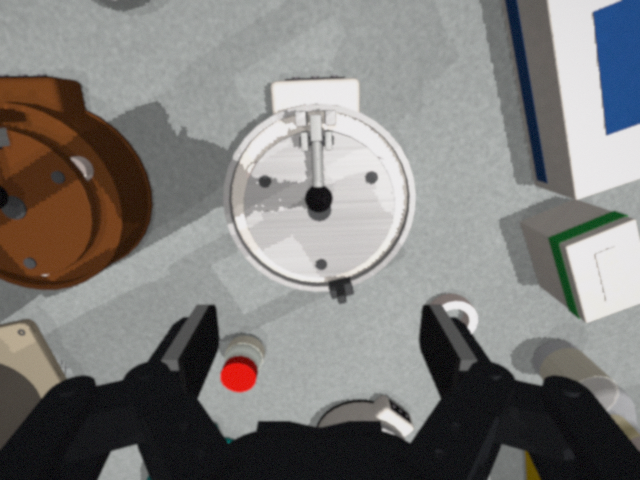

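In the wrist view, the ball is at (318,199), the lugs are centred at (317,118), the gate is at (341,289) and the rim circle is centred at about (320,198).

Run:
```python
from h import *
import pickle
c=pickle.load(open("w1.pkl","rb"));im=cv2.imread("pics/w1.png")
cr=cv2.resize(im[95:310,215:425],None,fx=2.7,fy=2.7,interpolation=cv2.INTER_CUBIC);cv2.imwrite("pics/w1c.png",cr)
C=np.array([532.3,190.])
for n,uv,z in(("ball",(318,199),104),("lugs",(317,118),116),("gate",(341,289),97),("rim",(320,198),90)):
    P=atz(c,uv,z);d=P[:2]-C;print(n,P.round(1),np.hypot(*d).round(1),np.degrees(np.arctan2(d[1],d[0])).round(1))
```

```text
ball [538.1 205.6 104. ] 16.6 69.7
lugs [553.5 275.6 116. ] 88.2 76.1
gate [539.3 105.8  97. ] 84.5 -85.3
rim [539.4 202.9  90. ] 14.7 61.2
```

View pics/w1c.png

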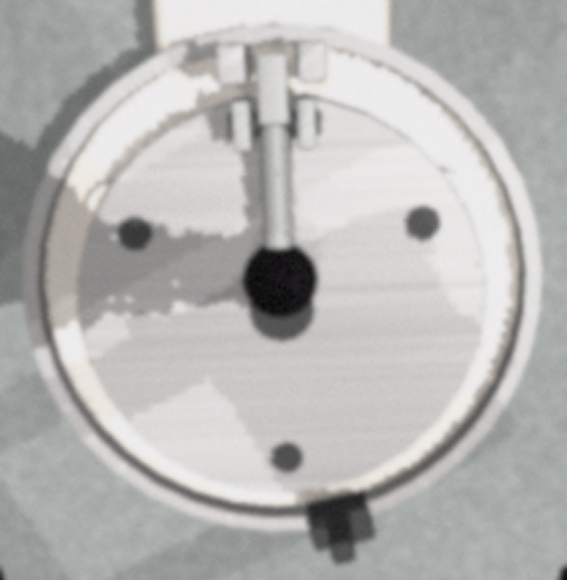

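Run:
```python
from h import *
import pickle
w=pickle.load(open("w1.pkl","rb"));t,s=viewer.calibration("top"),viewer.calibration("scene")
W=lambda u,v:(215+u/2.7,95+v/2.7)
T=lambda u,v:(135+u/3,125+v/3)
S=lambda u,v:(330+(u-420)/2,275+v/2)
def cc(P):
    A=np.c_[2*P[:,:2],np.ones(3)];x=np.linalg.solve(A,(P[:,:2]**2).sum(1));return x[:2],np.sqrt(x[2]+x[:2]@x[:2])
for n,c,F,L in(("w",w,W,[(135,234),(423,222),(287,457)]),("t",t,T,[(182,99),(312,212),(143,269)]),("s",s,S,[(518,63),(665,73),(601,168)])):
    print(n,cc(np.array([atz(c,F(*p),82) for p in L])))
C=np.array([532.3,190.])
print("gatepx predictions (C,ang): fin top z103 r94")
for a in(-75,-80,-85,-90,-95):
    e=np.array([np.cos(np.radians(a)),np.sin(np.radians(a))]);P=[[*(C+94*e),103]]
    q=[proj(c,P)[0] for c in(w,t,s)]
    print(a,"w",(q[0]-[215,95])*2.7,"t",(q[1]-[135,125])*3,"s",(q[2]-[330,275])*2+[420,0])
print(viewer.calibration("wrist")["tvec"]-w["tvec"])
```

```text
w (array([535.90609215, 189.98033682]), np.float64(60.02397205268558))
t (array([532.89169851, 191.03495496]), np.float64(60.02104346207294))
s (array([533.14847433, 191.41388671]), np.float64(60.08089257030794))
gatepx predictions (C,ang): fin top z103 r94
-75 w [389.53448447 537.12728464] t [363.55509597 144.44645668] s [458.23215307  60.3385594 ]
-80 w [369.70467624 545.42233592] t [366.47095906 158.02677232] s [459.93106275  52.17219794]
-85 w [349.30485351 552.13359219] t [368.16536712 171.84953906] s [462.60345404  44.32825457]
-90 w [328.45786247 557.23422274] t [368.62149281 185.81130051] s [466.20560469  36.85193929]
-95 w [307.28651545 560.70425505] t [367.83169219 199.80686049] s [470.6901538   29.78374069]
[0.38004996 0.76276917 0.23534187]
```

Averaging the views gives a centre of about (533.3,190.7), a gate bearing of −89° and lugs at 77.5°. I'm descending on the ball with the jaws tangential.

carry_out:
  commands:
    - [[70,7,-1.4,40,0,0,0],[60,7,-1.4,80,0,0,0],[60,7,-1.4,120,0,0,0],[60,7,-1.4,150,0,0,0],[60,7,-1.4,170,0,0,0]]

```text
time: 3.52
tool_pos: [535.6, 206.5, 132.4]
tcp_rot: [-179.9, 0.1, 76.9]
ft_force: [0.6, 0.2, -0.2]
finger_gap: 60.3
```

carry_out:
  commands:
    - [[60,0,0,8,0,0,0],[60,0,0,16,0,0,0],[60,0,0,22,0,0,0],[60,0,0,27,0,0,0],[60,0,0,27,0,0,0]]

```text
time: 4.15
tool_pos: [536.3, 207.0, 107.2]
tcp_rot: [-180.0, 0.0, 77.0]
ft_force: [0.4, 0.2, 1.5]
finger_gap: 59.9
```

carry_out:
  commands:
    - [[40,0,0,0,0,0,0],[30,0,0,0,0,0,0],[24,0,0,0,0,0,0],[20,0,0,0,0,0,0],[20,0,0,0,0,0,0]]
  grip_force: 25

```text
time: 4.78
tool_pos: [536.9, 207.0, 107.7]
tcp_rot: [179.9, -0.0, 77.0]
ft_force: [3.1, -0.6, 1.6]
finger_gap: 24.2
```

Run:
```python
from h import *
cv2.imwrite("pics/w2.png",viewer.snapshot("wrist")[:,:,::-1])
s=r.sense();print({k:s[k] for k in("time","tool_pos","tcp_rot","ft_force","finger_gap")})
```

```text
{'time': 4.825, 'tool_pos': array([536.88335023, 207.03683885, 107.68815195]), 'tcp_rot': array([ 1.79942632e+02, -2.30569510e-02,  7.70428264e+01]), 'ft_force': array([ 2.27219489, -0.04905775,  1.60911691]), 'finger_gap': 24.074925062676794}
```

View pics/w2.png

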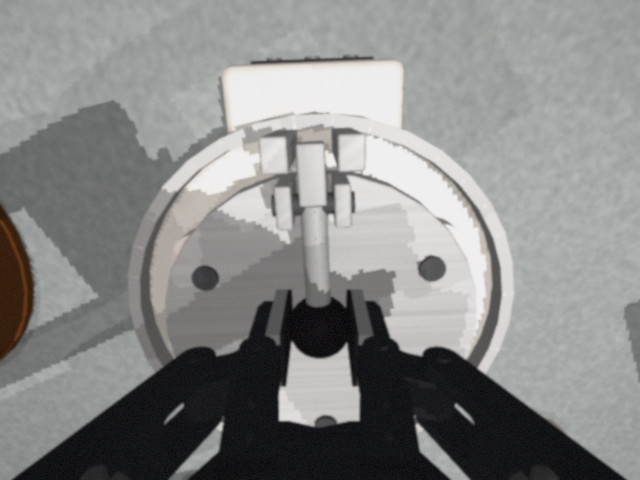

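The ball is held between the pads, at (320,327). I'm swinging it along the hinge arc.

carry_out:
  commands:
    - [[15,0,0,0,0,0,0],[15,0,0,0,0,0,0],[15,0.3,0,-5,0,0,0],[15,1.2,0,-11,0,0,0],[15,2.5,0,-16,0,0,0]]
  grip_force: 40

```text
time: 5.45
tool_pos: [536.8, 209.3, 123.2]
tcp_rot: [-180.0, 0.0, 77.0]
ft_force: [3.8, -0.4, -2.1]
finger_gap: 23.2
```

carry_out:
  commands:
    - [[15,3.2,0,-7.5,0,0,0],[15,7.4,0,-14.5,0,0,0],[15,12.7,0,-20.7,0,0,0],[15,12.7,0,-20.7,0,0,0]]

```text
time: 5.95
tool_pos: [539.9, 222.5, 145.0]
tcp_rot: [180.0, -0.0, 77.1]
ft_force: [-3.0, -3.5, 4.3]
finger_gap: 23.4
```

carry_out:
  commands:
    - [[15,6.2,0,-5.3,0,0,0],[15,13.2,0,-9.5,0,0,0],[15,20.7,0,-12.7,0,0,0],[15,28.7,0,-14.6,0,0,0],[15,36.8,0,-15.2,0,0,0]]

```text
time: 6.58
tool_pos: [548.4, 258.7, 159.8]
tcp_rot: [180.0, -0.1, 77.1]
ft_force: [-2.5, -8.7, 3.4]
finger_gap: 23.7
```

carry_out:
  commands:
    - [[15,1,0,0,0,0,0],[15,1,0,0,0,0,0]]

```text
time: 6.82
tool_pos: [548.6, 258.3, 159.7]
tcp_rot: [180.0, 0.1, 77.0]
ft_force: [-1.3, -4.4, 7.4]
finger_gap: 23.5
```

Run:
```python
from h import *
a=viewer.snapshot("wrist")[:,:,::-1][60:480,120:520];b=viewer.snapshot("scene")[:,:,::-1][220:430,300:500]
cv2.imwrite("pics/w3.png",np.hstack([a,cv2.resize(b,(400,420),interpolation=cv2.INTER_CUBIC)]))
```

```text
(no output)
```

View pics/w3.png

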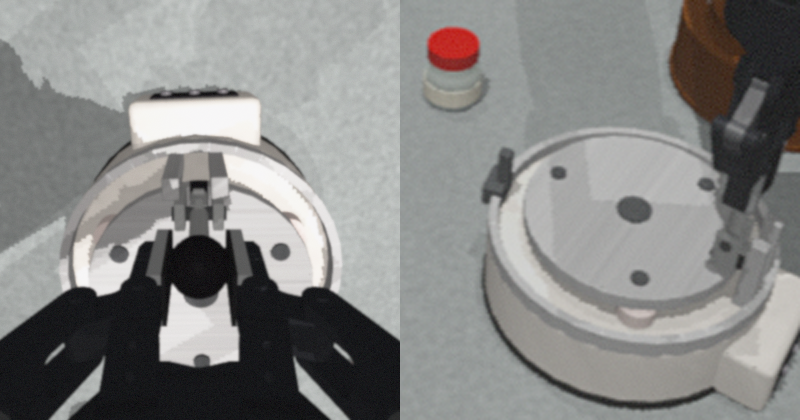

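The crank is upright and held. I'm turning it about 166° clockwise round the 68 mm circle, the far way, with the tool's orientation fixed.

carry_out:
  commands:
    - [[15,-1,11.8,0,0,0,0],[15,-4.1,23.3,0,0,0,0],[15,-9.1,34,0,0,0,0],[15,-15.9,43.7,0,0,0,0],[15,-24.3,52.1,0,0,0,0]]

```text
time: 7.55
tool_pos: [594.2, 223.8, 159.7]
tcp_rot: [180.0, -0.1, 77.1]
ft_force: [-2.0, 0.5, 6.6]
finger_gap: 23.7
```

carry_out:
  commands:
    - [[15,-9.7,6.8,0,0,0,0],[15,-20.4,11.8,0,0,0,0],[15,-31.9,14.9,0,0,0,0],[15,-43.7,15.9,0,0,0,0],[15,-55.5,14.9,0,0,0,0]]

```text
time: 8.18
tool_pos: [596.4, 165.8, 159.8]
tcp_rot: [179.9, -0.1, 77.0]
ft_force: [2.0, 1.1, 6.2]
finger_gap: 23.7
```

carry_out:
  commands:
    - [[15,-11.5,-3.1,0,0,0,0],[15,-22.2,-8.1,0,0,0,0],[15,-31.9,-14.9,0,0,0,0],[15,-40.3,-23.3,0,0,0,0],[15,-47.1,-33,0,0,0,0]]

```text
time: 8.8
tool_pos: [553.4, 126.9, 159.7]
tcp_rot: [179.9, -0.0, 77.0]
ft_force: [1.6, -0.5, 5.8]
finger_gap: 23.7
```

carry_out:
  commands:
    - [[15,-4.1,-8.5,0,0,0,0],[15,-7.1,-17.5,0,0,0,0],[15,-7.1,-17.5,0,0,0,0]]

```text
time: 9.18
tool_pos: [534.1, 124.0, 159.7]
tcp_rot: [180.0, 0.0, 77.0]
ft_force: [-0.7, -1.2, 6.1]
finger_gap: 23.7
```

Run:
```python
from h import *
import pickle
pickle.dump(viewer.calibration("wrist"),open("w4.pkl","wb"))
a=viewer.snapshot("wrist")[:,:,::-1];b=viewer.snapshot("scene")[:,:,::-1][220:430,300:500]
cv2.imwrite("pics/w4full.png",a)
cv2.imwrite("pics/w4.png",np.hstack([a[60:480,120:520],cv2.resize(b,(400,420),interpolation=cv2.INTER_CUBIC)]))
```

```text
(no output)
```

View pics/w4.png

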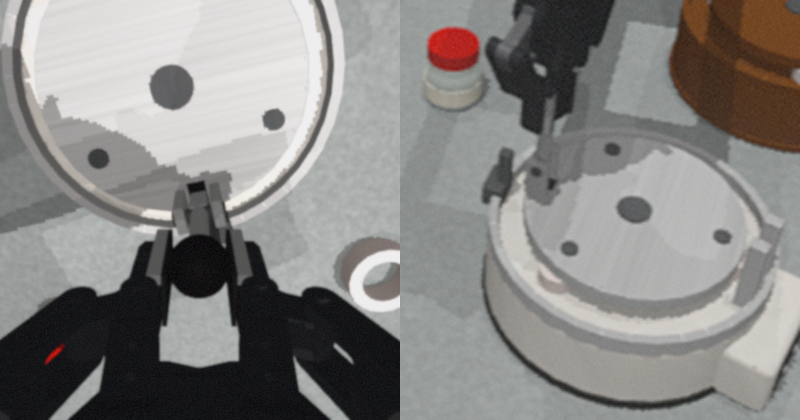

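The handle now stands near the gate, which the gripper hides in the wrist view. I'll release, rise and check from above.

carry_out:
  commands:
    - [[30,0,0,0,0,0,0],[50,0,0,0,0,0,0],[60,0,0,0,0,0,0],[60,0,0,-10,0,0,0],[60,0,0,-40,0,0,0]]

```text
time: 9.9
tool_pos: [533.0, 124.2, 198.1]
tcp_rot: [-179.8, 0.1, 77.0]
ft_force: [0.3, -0.6, 0.1]
finger_gap: 60.1
```

carry_out:
  commands:
    - [[60,0,0,-40,0,0,0],[60,20,0,-80,0,0,0],[60,50,0,-105,0,0,0],[60,50,0,-105,0,0,0],[60,50,0,-105,0,0,0]]

```text
time: 10.52
tool_pos: [545.2, 172.8, 303.6]
tcp_rot: [-180.0, 0.0, 77.1]
ft_force: [0.1, -0.0, -0.4]
finger_gap: 59.9
```

Run:
```python
from h import *
import pickle
pickle.dump(viewer.calibration("wrist"),open("w5.pkl","wb"))
a=viewer.snapshot("wrist")[:,:,::-1];t=viewer.snapshot("top")[:,:,::-1];b=viewer.snapshot("scene")[:,:,::-1][270:420,330:500]
for n,i in(("w5f",a),("t5f",t)):cv2.imwrite(f"pics/{n}.png",i)
o=np.zeros((560,800,3),np.uint8)
A=cv2.resize(a[80:330,210:430],None,fx=2,fy=2,interpolation=cv2.INTER_CUBIC);o[:500,:440]=A
o[:300,450:790]=cv2.resize(b,(340,300),interpolation=cv2.INTER_CUBIC)
T=cv2.resize(t[125:255,135:275],(280,260),interpolation=cv2.INTER_CUBIC);o[300:560,450:730]=T
cv2.imwrite("pics/c5.png",o);print(r.sense()["tool_pos"])
```

```text
[544.90970762 172.27316511 302.76615565]
```

View pics/c5.png

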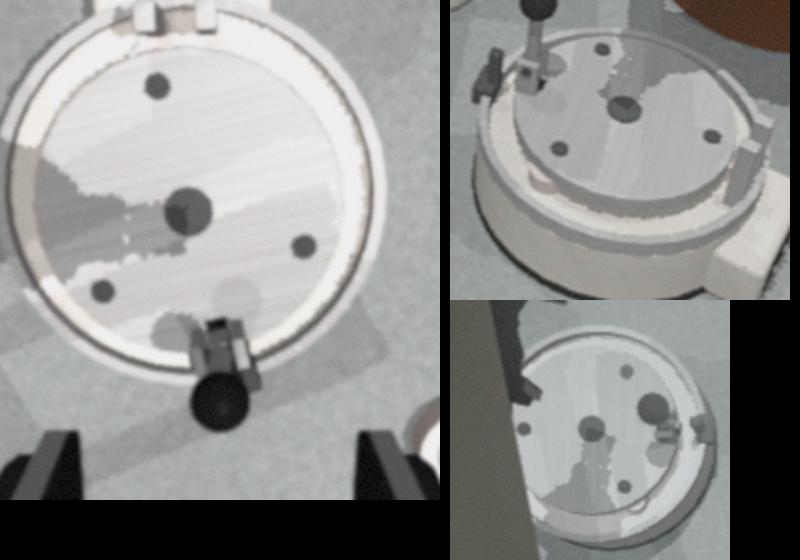

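Run:
```python
from h import *
import pickle
w1=pickle.load(open("w1.pkl","rb"));w5=pickle.load(open("w5.pkl","rb"));t,s=viewer.calibration("top"),viewer.calibration("scene")
W1=lambda u,v:(215+u/2.7,95+v/2.7)
W5=lambda u,v:(210+u/2,80+v/2)
T1=lambda u,v:(135+u/3,125+v/3)
T5=lambda u,v:(135+(u-450)/2,125+(v-300)/2)
S5=lambda u,v:(330+(u-450)/2,270+v/2)
def cc(P):
    A=np.c_[2*P[:,:2],np.ones(3)];x=np.linalg.solve(A,(P[:,:2]**2).sum(1));return x[:2]
def bolts(c,F,L):
    P=np.array([atz(c,F(*p),82) for p in L])[:,:2];C=cc(P);d=P-C;return C,np.degrees(np.arctan2(d[:,1],d[:,0]))
def show(n,c,C,uv,z):
    d=atz(c,uv,z)[:2]-C;print(n,np.hypot(*d).round(1),np.degrees(np.arctan2(d[1],d[0])).round(1))
Ca,a=bolts(w1,W1,[(135,234),(423,222),(287,457)]);print("w1",Ca,a)
Cb,b=bolts(w5,W5,[(157,86),(304,246),(103,291)]);print("w5",Cb,b)
Ct,tt=bolts(t,T1,[(182,99),(312,212),(143,269)]);print("t1",Ct,tt)
Cu,u=bolts(t,T5,[(627,371),(624,487),(524,429)]);print("t5",Cu,u)
Cs,ss=bolts(s,S5,[(602,49),(712,136),(560,149)]);print("s5",Cs,ss)
show("gate w1 fintop",w1,Ca,W1(344,550),103);show("gate w1 block",w1,Ca,W1(341,517),92)
for z in(90,97,103):show(f"gate t1 {z}",t,Ct,T1(376,190),z)
show("gate s5 fintop",s,Cs,S5(496,53),103);show("gate s5 block",s,Cs,S5(487,88),92)
show("ball w5",w5,Cb,W5(220,401),156);show("ball t5",t,Cu,T5(653,408),156);show("ball s5",s,Cs,S5(538,6),156)
for n,c,C,F,uv in(("lugs w5",w5,Cb,W5,(175,14)),):show(n,c,C,F(*uv),116)
t1=cv2.imread("pics/top0.png");t5=cv2.imread("pics/t5f.png")
A=[cv2.resize(i[170:215,220:275],(396,324),interpolation=cv2.INTER_CUBIC) for i in(t1,t5)]
w=cv2.resize(cv2.imread("pics/w1.png")[270:310,315:365],(396,317),interpolation=cv2.INTER_CUBIC)
o=np.zeros((645,792,3),np.uint8)[:600];o=np.zeros((324+276,792,3),np.uint8)
o[:324,:396]=A[0];o[:324,396:]=A[1];o[324:,:345]=cv2.resize(w,(345,276))
cv2.imwrite("pics/c6.png",o)
```

```text
w1 [535.90609215 189.98033682] [ 139.37522267   19.33045916 -101.19047329]
w5 [535.67422625 190.3760601 ] [  90.1589373   -29.93417988 -149.82639371]
t1 [532.89169851 191.03495496] [  18.74088643 -101.11779551  139.04430214]
t5 [533.0005158 190.4794592] [ -29.69991593 -150.90834427   90.35443808]
s5 [532.98295242 191.19707084] [-149.90056704   90.24943598  -29.14014569]
gate w1 fintop 92.3 -88.3
gate w1 block 84.1 -87.2
gate t1 90 97.5 -90.1
gate t1 97 98.5 -91.0
gate t1 103 99.3 -91.8
gate s5 fintop 93.3 -86.8
gate s5 block 94.8 -71.9
ball w5 67.9 -89.8
ball t5 67.6 -89.6
ball s5 66.8 -85.6
lugs w5 87.2 78.9
```

View pics/c6.png

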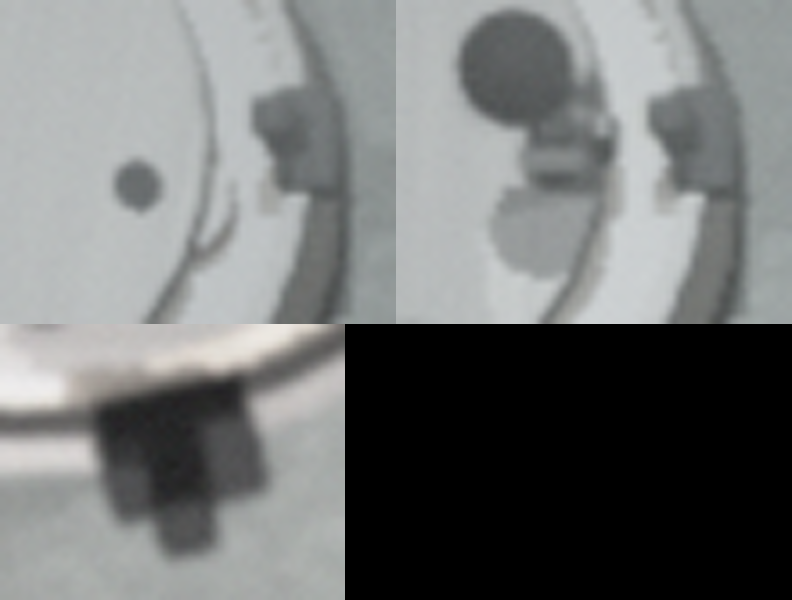

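The hinge and ball bearing, compared with the gate's fin top, differs by +1.3° in the wrist view, 0° in the top view and −1.2° in the scene view. On average they line up. The ball is 68 mm out, so the handle is upright, and the robot is clear.

Run:
```python
from bench import r
print(r.sense()["time"],r.hand_in())
```

```text
the job is handed in; nothing more can be done
10.675 None
```

The job is done and handed in at 10.7 s. I gripped the larger white pump's ball knob and swung the crank up its arc until it stood upright. I then turned the rotor about 168° clockwise to the tube gate, let go and backed off above the pump.

**Position:** My last checks with the gripper clear put the ball about 68 mm from the centre, so the handle is still upright. It bears about −90° in the wrist and top views. The handle and the gate's fin agree to about ±1.3° across the three cameras, with no difference on average.

**Disagreements:**
- The scene camera's absolute bearings were about 3–4° off from the other two for the handle and 2–3° for the gate fin. I relied only on its handle-to-gate difference.
- One scene reading of the gate's block, as opposed to its fin, was far off at −72°. I discarded it because I had only guessed the block's height.
- The finger opening on the ball read 23–24 mm instead of 26 mm. The grip held throughout, and the sensed force stayed under 10 N.

The smaller pump was not touched.

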